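Shut the two-leaf detergent chest so its edges lap

TASK

Shut the open two-leaf lid of the white detergent chest: first put the leaf with the stepped (rebated) edge fully down, and only then fold the leaf with the overhanging flange fully down over it, so that the edges lap and the lid lies flush. Leave the small red measuring cup beside the chest standing where it is.

Things in the scene. Friction and masses are not known exactly. Their poses are not given: they have to be found in the camera images.
- chest: White open box fixed to the worktop at any yaw, 220 (its x) by 260 (its y) by 120 mm high. Origin: centre of its underside, z up. Two lid leaves, 220 mm long, hinged on the long walls, stand part open and meet over the middle when shut, tops level at z = 134. Hinge lines run along its x at z = 120, on the leaves' undersides: y = +130 rebated leaf, y = -130 flanged leaf.
- rebated_leaf (a joint): Leaf on the chest's +y wall: panel 14 mm thick to 118 mm from the hinge, then a stepped edge: a tongue 6 mm thick, 22 mm wide, along the INNER (under) face. Radians: 0 shut and level, grows as it lifts, 1.57 upright, stops at 0 and 1.7. Friction hinge, 0.26 N m: stays where left; 3 to 5 N near the free edge shuts it. If the other is shut first, the tongue lands on its flange.
- flanged_leaf (a joint): Leaf on the chest's -y wall: panel 14 mm thick to 118 mm from the hinge, then a flange 6 mm thick, 22 mm wide, overhanging along the OUTER (upper) face; it laps over the other leaf's tongue when both are shut. Radians: 0 shut and level, grows as it lifts, 1.57 upright, stops at 0 and 1.7. The same stiff hinge: stays where it is left.
- cup: Small loose red plastic measuring cup, 64 mm across the rim, 70 mm high, standing about 165 mm from the chest's centre, off its +x end wall. Origin: centre of its underside, z up. To be left alone. (A white bottle, 150 mm high, stands off the oppopoint end wall.)

How it is judged:
By the outcome, as a careful person would: the job done as asked, in the order asked, and still so for the second after the job is handed in, with the robot touching nothing.
It also fails if it takes over 45 s, if anything falls off the work surface, if the arm or the gripper's body presses on something with over 40 N, if the wrist force passes 120 N, or if a joint passes its speed limit or range.

ROBOT

A 7-joint arm with a two-finger parallel gripper is mounted at the origin on the work surface. World frame = base frame: x ahead of the robot, y to its left, z up, the work surface at z = 0. Lengths are in mm, angles in degrees, forces in N, time in s.
With the tool pointing down it reaches from about 350 to 900 mm from the base axis. Payload 8.1 kg.
Tool frame: the origin (TCP) lies midway between the tips of the shut fingers; the grasp point (between the pads) lies 19 mm behind it; z points along the fingers, y is the line along which they close (so a half turn about z gives the same grasp; the last joint's range is limited). The gripper opens to 92 mm and grips with 3 to 60 N. Pads are 19 mm wide; open, the fingers measure 130 mm over their backs; the gripper's body (75 mm by 190 mm) begins 47 mm behind the grasp point.
Start: joints at [-74.003, 24.895, 1.432, 90.138, -0.665, 64.973, -4.303], TCP at [232.897, 580, 226.742] pointing down, gripper open.
Joint ranges: [-149.89, 149.89], [-25.12, 119.58], [-72.63, 75.52], [4.76, 147.25], [-75.54, 255.54], [6.69, 114.76], [-157.13, 157.13]. Speed limits (degrees/s): [127.2, 127.2, 172.46, 172.46, 180, 180, 180].

INTERFACE

Orientations are given as [roll, pitch, yaw] about the fixed x, y, z axes, in that order (R = Rz(yaw) Ry(pitch) Rx(roll)).
In Python, from cell import readout, capture, workorder, finder gives the robot as it stands. The module is installed in compiled form; this text tells all that it offers.
- The arm moves only by the tool advance, called after "Call:" in YAML: its name, and indented under it one key for each argument. Schema: {"type":"object","properties":{"rows":{"type":"object","properties":{"increments":{"type":"array","items":{"type":"array","items":{"type":"number"},"minItems":5,"maxItems":5},"minItems":1,"maxItems":8}},"additionalProperties":false,"required":["increments"]},"grip_n":{"type":"number"},"only":{"type":"string"},"quiet":{"type":"boolean"},"lines":{"type":"string"}},"required":["rows"],"additionalProperties":false}. rows is an object whose key "increments" holds a list of rows, 1 to 8 of them, each of 5 numbers: the opening from 0.0 (shut) to 1.0 (fully open), then dx, dy, dz in mm, then a turn about the tool's z in degrees; each row is the pose to reach, as a shift and turn from the pose commanded when the call began, along the tool's axes at that moment; what a row does not reach only later rows make up. A row lasts 1/10 s, in which the tool goes at most 50 mm and 8.59 degrees, less where a joint would pass 70% of its speed; a pose out of reach is approached as far as the arm can. The fingers move at their own pace and stop on an object; grip_n is the grip in N (left out, the last holds). Time passes only in rows, so rows that do not move let the fingers close. The tool returns the time, the measured TCP pose, the force, the opening and the grip force at its end. only (a regular expression) keeps the lines of the reply that match it, lines (a string "A,B") keeps lines A to B, and quiet returns only ok. Input that does not fit is refused with a message, and nothing moves.
- readout.state(): the state, without advancing time (a new reading comes with each control period).
- capture(name): name is "side" or "top"; returns a dict with "img" (400x640x3 uint8, red, green, blue), "z_map" (400x640 float32, mm along the optical axis (not along the pixel's ray), 0 where there is no reading), "fx", "fy", "cx", "cy" (pixels), "k1" (the pictures are not rectified: a ray, as slopes to the right and down, at radius r is drawn at 1 + k1 r^2 times it, then the intrinsics apply), "eye" and "attitude" of the camera in the world. Camera axes: x right, y up, looking along -z (the intrinsics and any distortion apply to the point x, -y, -z); pixel columns grow to the right and rows downward; lengths in mm; the calibration is good to about 2 mm. A picture is of the moment at which its call begins.
- workorder.job_done(): hands the job in; it is judged then, once.
Trained networks look in the newest picture that a camera, given by its name, has taken for a name from the list of things; names that differ only in an ending like _2 or _b are one class to them, and where a whole thing is asked for, a point or a joint stands for the part that bears it (a point fixed in the world has none). Each returns a list of dicts, best first, with "score" (0 to 1); they miss things now and then, are a little off and sometimes report something else, mostly with a low value. They report only what shows in the picture. A call takes as long as a camera call.
- finder.recognise(camera, label): "box" ([left, top, right, bottom] in pixels, round what is visible of it).
- finder.trace(camera, label): "region" (400x640 bool, what is visible of it) and "box" ([left, top, right, bottom] in pixels, round what is visible of it).
The state is a dict: "time": time; "joint_positions": joint angles; "joint_velocities": joint speeds; "joint_torque": joint torques, N m; "tcp_pos": TCP position; "tool_rot": TCP orientation; "wrist_force": force on the tool from outside, world axes, zero at the start; "ft_torque": the same for the moment, N m; "width": opening from 0.0 (shut) to 1.0 (fully open); "grip_force": force on a finger pad.
Only numpy, scipy, OpenCV 4.12 (cv2) and the standard library are available. Lean on these libraries where they do the work, as an engineer would, in place of code of your own. Each camera call takes 0.05 s, during which the arm holds its last target. There are 200 camera calls.

## Working session

There is one attempt and no reset: what is moved stays moved. The work goes in short steps, Python scripts to look and compute and a tool call to move; the robot and the scene stay as the last step left them, time stands still between calls to the robot, and variables do not carry over. Pictures are saved under pics/ and viewed, at most 10 in all, crops included, and the job is handed in when it is done.

```bash
mkdir -p pics
```

Create h.py:
```python
import numpy as np, cv2
from cell import readout, capture, workorder, finder
from scipy.spatial.transform import Rotation as R
def rot(c):
    a=np.array(c["attitude"],float)
    return a if a.shape==(3,3) else (R.from_quat(a).as_matrix() if a.size==4 else R.from_euler('xyz',a,degrees=True).as_matrix())
def cloud(c):
    z=c["z_map"]; v,u=np.mgrid[0:400,0:640].astype(np.float32)
    K=np.array([[c["fx"],0,c["cx"]],[0,c["fy"],c["cy"]],[0,0,1]],float)
    p=cv2.undistortPoints(np.stack([u.ravel(),v.ravel()],1)[:,None],K,np.array([c["k1"],0,0,0,0],float))[:,0].reshape(400,640,2)
    P=np.stack([p[...,0]*z,-p[...,1]*z,-z],-1)
    W=P@rot(c).T+np.array(c["eye"]); W[z<=0]=np.nan
    return W
```

Create a.py:
```python
from h import *
s=readout.state(); print(s["time"],s["tcp_pos"],s["tool_rot"],s["wrist_force"])
ims=[]
for n in("side","top"):
    c=capture(n); print(n,c["eye"],c["attitude"],c["k1"]); W=cloud(c); np.save(n+".npy",W); ims.append(c["img"])
    cv2.imwrite(f"pics/{n}0.png",c["img"][...,::-1])
    for l in("chest","rebated_leaf","flanged_leaf","cup"):
        for d in finder.trace(n,l)[:2]:
            P=W[d["region"]]; P=P[~np.isnan(P[:,0])]
            print(l,round(d["score"],2),d["box"],len(P), np.round(np.percentile(P,[2,50,98],axis=0)).tolist() if len(P) else "")
            np.save(f"{n}_{l}.npy",P) if d["score"]>.5 else 0
```

```bash
python3 a.py
```

```text
0.0 [232.73984359 579.48633983 225.95384494] [-1.79908862e+02  9.72266108e-03  1.58119856e+02] [-0.13650263  0.4227743   0.40951886]
side [797.21589006  96.06159652 780.82421544] [ 20.30287683  -0.2405922  102.45309669] -0.04380759030898627
chest 0.92 [255.0, 127.9, 432.1, 310.1] 20625 [[439.0, -50.0, 9.0], [593.0, 84.0, 170.0], [724.0, 213.0, 230.0]]
chest 0.35 [234.5, 236.7, 271.5, 275.2] 1003 [[640.0, -87.0, 3.0], [662.0, -66.0, 35.0], [695.0, -30.0, 72.0]]
rebated_leaf 0.79 [272.4, 195.0, 427.1, 309.2] 11013 [[573.0, 20.0, 132.0], [653.0, 118.0, 192.0], [731.0, 221.0, 230.0]]
flanged_leaf 0.83 [252.5, 127.9, 395.9, 186.9] 3882 [[417.0, -67.0, 130.0], [505.0, 33.0, 195.0], [583.0, 136.0, 232.0]]
cup 0.58 [232.6, 237.2, 270.8, 274.5] 1039 [[640.0, -87.0, 3.0], [663.0, -66.0, 35.0], [695.0, -30.0, 72.0]]
cup 0.34 [253.6, 129.2, 398.0, 185.9] 3687 [[425.0, -63.0, 136.0], [506.0, 34.0, 196.0], [582.0, 136.0, 232.0]]
top [492.7565702   31.23990002 885.66271392] [  6.84677892   0.82896636 -91.58940952] -0.007160757423675291
chest 0.67 [206.5, 100.9, 399.4, 303.9] 21278 [[431.0, -61.0, 7.0], [575.0, 74.0, 165.0], [714.0, 204.0, 229.0]]
rebated_leaf 0.73 [207.0, 104.1, 344.8, 207.4] 5978 [[571.0, 17.0, 132.0], [648.0, 118.0, 200.0], [729.0, 218.0, 230.0]]
flanged_leaf 0.77 [247.4, 177.1, 395.7, 304.6] 8675 [[421.0, -69.0, 131.0], [500.0, 33.0, 187.0], [579.0, 133.0, 230.0]]
cup 0.67 [361.9, 139.3, 386.3, 171.6] 869 [[639.0, -88.0, 2.0], [676.0, -64.0, 32.0], [696.0, -33.0, 71.0]]
```

Create f.py:
```python
from h import *
P={}
for l in("rebated_leaf","flanged_leaf"):
    Q=np.vstack([np.load(f"{n}_{l}.npy") for n in("side","top")]); P[l]=Q
    best=None; rng=np.random.default_rng(0)
    Qh=Q[Q[:,2]>120]
    for _ in range(400):
        a,b,c=Qh[rng.choice(len(Qh),3)]; n=np.cross(b-a,c-a); L=np.linalg.norm(n)
        if L<500: continue
        n/=L; k=abs((Qh-a)@n)<2.5
        if best is None or k.sum()>best.sum(): best=k
    I=Qh[best]; m=I.mean(0); n=np.linalg.svd(I-m,full_matrices=False)[2][2]; n*=np.sign(n[2])
    h=np.cross([0,0,1],n); h/=np.linalg.norm(h)
    print(l,len(I),len(Qh),"c",m.round(1),"n",n.round(3),"tilt",np.degrees(np.arccos(n[2])).round(1),"hinge dir",np.degrees(np.arctan2(h[1],h[0])).round(1),"along",np.percentile(I@h,[.5,99.5]).round(1),"z",np.percentile(I[:,2],[.5,99.5]).round())
    # point on plane at z=120 along perp
    g=np.array([n[0],n[1],0]);g/=np.linalg.norm(g); print(" perp",g.round(3),"offset at z120",((m@n-n[2]*120)/(n@g)).round(1))
```

```bash
python3 f.py
```

```text
rebated_leaf 12526 16929 c [661.6 124.6 178.4] n [0.661 0.38  0.647] tilt 49.7 hinge dir 119.9 along [-329.3 -111.2] z [130. 220.]
 perp [0.867 0.498 0.   ] offset at z120 685.2
flanged_leaf 12014 12431 c [501.   32.6 186.2] n [-0.626 -0.361  0.691] tilt 46.3 hinge dir -60.1 along [113.1 330.6] z [130. 232.]
 perp [-0.867 -0.499  0.   ] offset at z120 -387.1
```

View pics/side0.png

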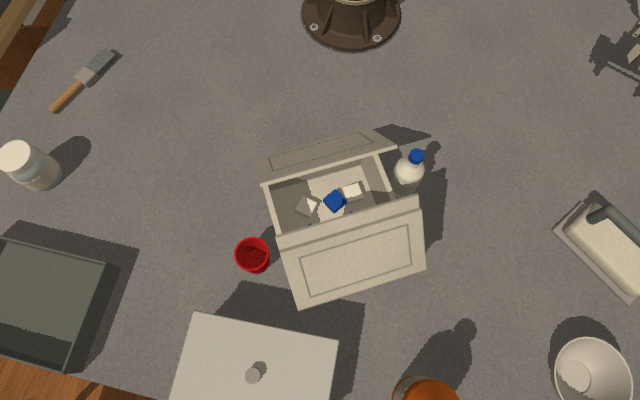

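View pics/top0.png

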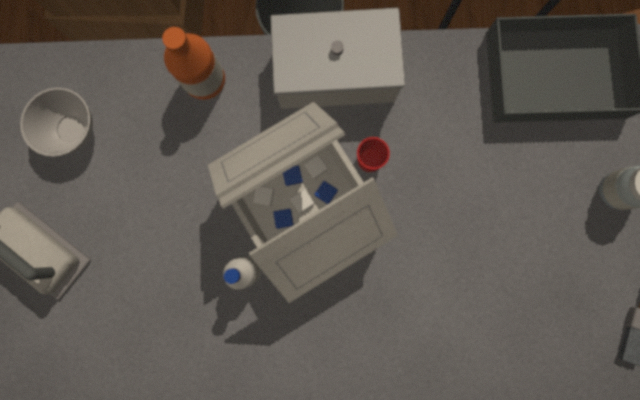

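Side view: the chest's far leaf (270–427, 195–309) shows the step along its upper edge, so it is the rebated one. The near leaf (255–395, 128–187) is flanged. The cup is at (252, 255). The top view agrees: cup at (373, 154), rebated leaf at the upper left. The fitted hinge span is 260.4 mm against the true 260. Chest centre is about (575.4, 75.7), yaw -60.1°.

Create w.py:
```python
import sys
from h import *
# target chest-frame X,Y,Z -> shift in tool axes
s=readout.state(); Rt=R.from_euler('xyz',s["tool_rot"],degrees=True).as_matrix()
C=np.array([575.4,75.7,0]); Rc=R.from_euler('z',-60.1,degrees=True).as_matrix()
p=np.array(s["tcp_pos"]); print("t",s["time"],"chest",(Rc.T@(p-C)).round(1),"yaw",s["tool_rot"][2].round(1),"F",np.round(s["wrist_force"],1))
if len(sys.argv)>3: print("shift",(Rt.T@(C+Rc@np.array(sys.argv[1:4],float)-p)).round(1),"turn",(s["tool_rot"][2]-209.9+180)%360-180)
```

```text
(no output)
```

Call:
advance:
  rows: {"increments":[[0, 0, 0, -45, -6], [0, -45, -22, -60, -13], [0, -90, -43, -60, -20], [0, -135, -65, -60, -27], [0, -180, -86, -60, -34], [0, -225, -108, -60, -41], [0, -270, -130, -60, -47], [0, -315, -151, -60, -51.8]]}
  grip_n: 20

```text
time: 1.3
tcp_pos: [469.0, 321.8, 287.1]
tool_rot: [180.0, 0.0, -149.8]
wrist_force: [0.2, 0.6, -0.9]
width: 0.352
grip_force: 0.0
```

```bash
python3 w.py 0 92 240
```

```text
t 1.3 chest [-266.4   30.5  287.1] yaw -149.8 F [ 0.2  0.6 -0.9]
shift [ -60.3 -266.6   47.1] turn 0.26695531111187165
```

Call:
advance:
  rows: {"increments":[[0, -10, -40, 0, 0], [0, -20, -80, 0, 0], [0, -30, -120, 0, 0], [0, -40, -160, 0, 0], [0, -50, -200, 0, 0], [0, -60, -240, 0, 0], [0, -61, -266, 20, 0.2], [0, -61, -266, 47, 0.2]]}

```text
time: 2.1
tcp_pos: [656.7, 117.8, 240.3]
tool_rot: [-179.8, 0.1, -150.7]
wrist_force: [-0.5, 0.4, -1.1]
width: 0.005
grip_force: 0.0
```

```bash
python3 w.py 0 88 210
```

Run:
```python
from h import *
c=capture("side"); cv2.imwrite("pics/s1.png",c["img"][...,::-1])
```

```text
t 2.1 chest [  4.   91.4 240.3] yaw -150.7 F [-0.5  0.4 -1.1]
shift [ 3.5  4.1 30.2] turn -0.5715749317032532
```

View pics/s1.png

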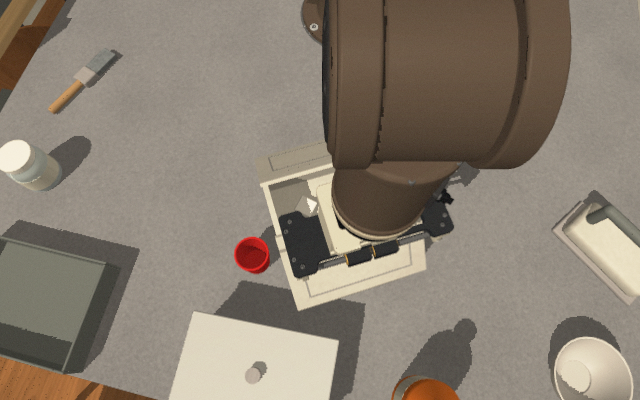

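The closed gripper is above the rebated leaf (fingers near (370, 252)), with its long side along the hinge and clear of the cup. Next I press along the arc.

Call:
advance:
  rows: {"increments":[[0, 6, 2, 30, 0], [0, 12, 4, 40, 0], [0, 19, 4, 46, 0], [0, 25, 4, 53, 0], [0, 31, 4, 60, 0], [0, 36, 4, 68, 0], [0, 41, 4, 76, 0], [0, 41, 4, 76, 0]]}

```text
time: 2.95
tcp_pos: [614.7, 105.6, 162.5]
tool_rot: [180.0, -0.1, -150.3]
wrist_force: [0.3, 0.5, -0.2]
width: -0.001
grip_force: 0.0
```

```bash
python3 w.py 0 35 139
```

```text
t 2.95 chest [ -6.4  49.  162.5] yaw -150.3 F [ 0.3  0.5 -0.2]
shift [13.9 -6.4 23.5] turn -0.20954076858834014
```

Call:
advance:
  rows: {"increments":[[0, 5, -3, 8, 0], [0, 9, -6, 16, 0], [0, 12, -6, 20, 0], [0, 14, -6, 23, 0], [0, 14, -6, 23, 0]]}

```text
time: 3.45
tcp_pos: [606.2, 93.9, 140.2]
tool_rot: [180.0, -0.1, -150.3]
wrist_force: [-0.4, -0.2, -0.1]
width: 0.004
grip_force: 0.0
```

```bash
python3 w.py 0 35 134
```

```text
t 3.45 chest [ -0.4  35.8 140.2] yaw -150.3 F [-0.4 -0.2 -0.1]
shift [ 0.8 -0.4  6.2] turn -0.2047711543289097
```

Call:
advance:
  rows: {"increments":[[0, 0, 0, 2, 0], [0, 1, 0, 4, 0], [0, 1, 0, 4, 0]]}

```text
time: 3.75
tcp_pos: [605.8, 94.0, 136.6]
tool_rot: [180.0, -0.0, -150.3]
wrist_force: [-0.6, -0.2, -0.1]
width: 0.003
grip_force: 0.0
```

Run:
```python
from h import *
c=capture("side"); cv2.imwrite("pics/s2.png",c["img"][...,::-1])
```

```bash
python3 w.py
```

```text
t 3.8 chest [ -0.7  35.5 136.6] yaw -150.3 F [ 0.2 -0.7 -0.1]
```

View pics/s2.png

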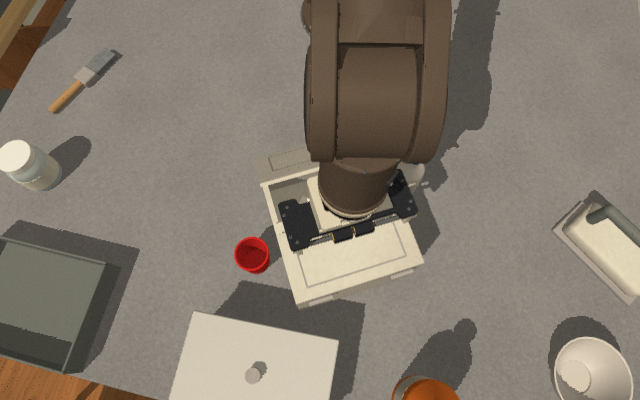

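The leaf has swung down almost level (edge around (350, 240)). Pressing it home until there is a firm force.

Call:
advance:
  rows: {"increments":[[0, 0, 0, 2, 0], [0, 0, 0, 3, 0], [0, 0, 0, 3, 0]]}

```text
time: 4.1
tcp_pos: [605.8, 94.0, 134.3]
tool_rot: [180.0, 0.0, -150.3]
wrist_force: [-3.0, -0.9, 6.4]
width: 0.006
grip_force: 3.4
```

```bash
python3 w.py
```

```text
t 4.1 chest [ -0.7  35.5 134.3] yaw -150.3 F [-3.  -0.9  6.4]
```

Call:
advance:
  rows: {"increments":[[0, 0, 0, 1, 0], [0, 0, 0, 2, 0], [0, 0, 0, 2, 0]]}

```text
time: 4.4
tcp_pos: [605.9, 93.9, 134.0]
tool_rot: [-180.0, 0.1, -150.3]
wrist_force: [-8.8, -1.9, 23.5]
width: 0.004
grip_force: 11.2
```

```bash
python3 w.py
```

```text
t 4.4 chest [ -0.6  35.6 134. ] yaw -150.3 F [-8.8 -1.9 23.5]
```

Hard stop at z = 134: the rebated leaf is shut. Now I lift and cross over to the flanged leaf.

Call:
advance:
  rows: {"increments":[[0, 0, 0, -30, 0], [0, 0, 0, -75, 0], [0, 0, 0, -120, 0], [0, 20, 0, -132, 0], [0, 60, 0, -132, 0], [0, 95, 0, -132, 0], [0, 122, 0, -132, 0], [0, 122, 0, -132, 0]]}

```text
time: 5.2
tcp_pos: [497.3, 31.3, 264.0]
tool_rot: [-180.0, -0.1, -150.4]
wrist_force: [0.2, -0.2, 0.1]
width: 0.01
grip_force: 0.0
```

```bash
python3 w.py 0 -85 215
```

Run:
```python
from h import *
c=capture("side"); W=cloud(c); cv2.imwrite("pics/s3.png",c["img"][...,::-1])
C=np.array([575.4,75.7,0]); Rc=R.from_euler('z',-60.1,degrees=True).as_matrix()
Q=(W-C)@Rc; 
for y in(20,50,80,110):
    k=(abs(Q[...,0])<95)&(abs(Q[...,1]-y)<6)&(Q[...,2]<160)&(Q[...,2]>60); print(y,k.sum(),np.percentile(Q[k][:,2],[10,50,90]).round(1) if k.any() else "")
```

```text
t 5.2 chest [ -0.4 -89.9 264. ] yaw -150.4 F [ 0.2 -0.2  0.1]
shift [-4.9 -0.4 49. ] turn -0.3235822899094387
20 756 [133.  134.6 135.8]
50 782 [133.2 134.6 136.1]
80 826 [133.  134.6 136. ]
110 856 [133.2 134.7 136.1]
```

Rebated leaf is level at about 134.6 from 20 to 110 mm. Now the flanged leaf.

Call:
advance:
  rows: {"increments":[[0, -2, 0, 35, 0], [0, -6, 0, 57, 0], [0, -16, 0, 68, 0], [0, -24, 0, 75, 0], [0, -30, 0, 82, 0], [0, -36, 0, 90, 0], [0, -41, 0, 98, 0], [0, -41, 0, 98, 0]]}

```text
time: 6.05
tcp_pos: [536.0, 54.3, 164.9]
tool_rot: [180.0, -0.0, -150.2]
wrist_force: [0.0, -0.2, 0.4]
width: 0.005
grip_force: 0.0
```

```bash
python3 w.py
```

```text
t 6.05 chest [ -1.1 -44.8 164.9] yaw -150.2 F [ 0.  -0.2  0.4]
```

Call:
advance:
  rows: {"increments":[[0, -4, 0, 8, 0], [0, -7, 0, 16, 0], [0, -9, 0, 22, 0], [0, -11, 0, 25, 0], [0, -11, 0, 25, 0]]}

```text
time: 6.55
tcp_pos: [545.1, 59.4, 140.2]
tool_rot: [180.0, -0.0, -150.3]
wrist_force: [0.3, -0.5, 0.5]
width: 0.003
grip_force: 0.0
```

```bash
python3 w.py 0 -36 134
```

```text
t 6.55 chest [ -1.  -34.4 140.2] yaw -150.3 F [ 0.3 -0.5  0.5]
shift [ 1.6 -1.   6.2] turn -0.17191838541924653
```

Call:
advance:
  rows: {"increments":[[0, 0, 0, 3, 0], [0, 0, 0, 6, 0], [0, 0, 0, 7, 0], [0, 0, 0, 7, 0]]}

```text
time: 6.95
tcp_pos: [545.5, 59.5, 134.3]
tool_rot: [-180.0, 0.1, -150.3]
wrist_force: [0.1, 0.7, 4.7]
width: 0.011
grip_force: 2.2
```

```bash
python3 w.py
```

```text
t 6.95 chest [ -0.8 -34.  134.3] yaw -150.3 F [0.1 0.7 4.7]
```

Call:
advance:
  rows: {"increments":[[0, 0, 0, 1, 0], [0, 0, 0, 2, 0], [0, 0, 0, 2, 0]]}

```text
time: 7.25
tcp_pos: [545.7, 59.5, 133.9]
tool_rot: [-180.0, 0.1, -150.3]
wrist_force: [-6.3, -0.3, 22.5]
width: 0.003
grip_force: 11.4
```

Call:
advance:
  rows: {"increments":[[0, 0, 0, -30, 0], [0, 0, 0, -75, 0], [0, 0, 0, -120, 0], [0, 0, -40, -120, 0], [0, 30, -80, -120, 0], [0, 60, -120, -120, 0], [0, 60, -160, -120, 0], [0, 60, -160, -120, 0]]}

```text
time: 8.05
tcp_pos: [572.7, -116.3, 251.7]
tool_rot: [-179.8, -0.1, -150.7]
wrist_force: [0.9, 0.0, -0.1]
width: 0.001
grip_force: 0.0
```

Call:
advance:
  rows: {"increments":[[0, 0, 50, 0, 0], [0, 0, 100, 0, 0], [0, 0, 150, 0, 0], [0, 0, 200, 0, 0], [0, 0, 250, 0, 0], [0, 0, 300, 0, 0], [0, 0, 350, 0, 0], [0, 0, 350, 0, 0]]}
  quiet: true

```text
ok
```

```bash
python3 w.py
```

```text
t 8.85 chest [-198.6  -94.3  251.9] yaw -149.7 F [0.4 0.6 1. ]
```

Run:
```python
from h import *
C=np.array([575.4,75.7,0]); Rc=R.from_euler('z',-60.1,degrees=True).as_matrix()
for n in("side","top"):
    c=capture(n); W=cloud(c); cv2.imwrite(f"pics/{n}4.png",c["img"][...,::-1])
    Q=(W-C)@Rc
    for y in(-110,-80,-50,-20,-8,8,20,50,80,110):
        k=(abs(Q[...,0])<95)&(abs(Q[...,1]-y)<4)&(Q[...,2]<170)&(Q[...,2]>60); print(y,k.sum(),np.percentile(Q[k][:,2],[10,50,90]).round(1) if k.any() else "")
    for d in finder.trace(n,"cup")[:1]:
        P=W[d["region"]]; print("cup",d["score"],np.nanpercentile(P,[2,50,98],axis=0).round().tolist())
```

```text
-110 408 [133.3 134.8 136.1]
-80 426 [133.3 134.7 136.1]
-50 453 [133.2 134.6 136.1]
-20 468 [133.3 134.6 136. ]
-8 480 [133.3 134.5 135.9]
8 506 [130.9 134.3 135.9]
20 502 [133.  134.5 135.9]
50 528 [133.2 134.6 136. ]
80 546 [133.1 134.5 136. ]
110 577 [133.2 134.7 136.2]
cup 0.64 [[640.0, -87.0, 4.0], [662.0, -66.0, 35.0], [695.0, -29.0, 72.0]]
-110 520 [131.9 133.5 135.1]
-80 511 [131.7 133.4 135.1]
-50 506 [131.7 133.4 135. ]
-20 504 [131.7 133.5 135. ]
-8 504 [131.8 133.5 135.1]
8 453 [127.2 132.9 134.8]
20 495 [131.9 133.4 135. ]
50 475 [131.9 133.5 135.1]
80 479 [131.7 133.3 135.1]
110 478 [132.  133.5 135.2]
cup 0.58 [[639.0, -88.0, -1.0], [676.0, -63.0, 29.0], [698.0, -33.0, 71.0]]
```

View pics/side4.png

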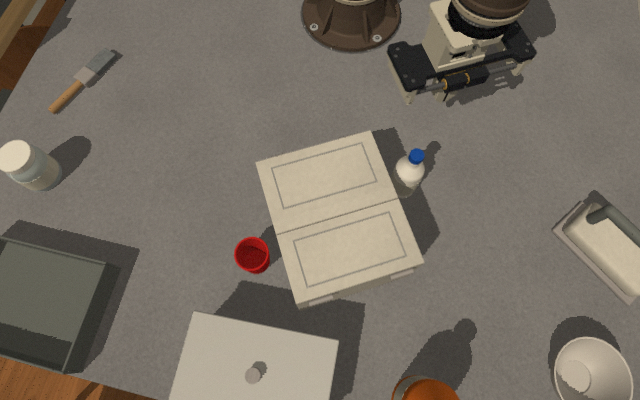

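The lid is flush: both leaves are level, with the seam running from (277, 235) to (398, 200). The cup is unmoved at (252, 255), and the robot is clear.

```bash
python3 -c "
from cell import workorder; print(workorder.job_done())"
```

```text
the job is handed in; nothing more can be done
None
```

The chest is shut as asked: the rebated leaf went fully down first, then the flanged leaf over it; the lid measures level, the cup is unmoved, and the job was handed in at about 9 s.

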